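# Test the sprung trip strip with a fingertip sweep, then reset it

### The job

Test the curved yellow trip strip: with the gripper shut, press its fingertips lightly onto the blue end mark that is farther from the grey reset box, so that the strip gives a little, then slide them along the curve over the three black marks to the other blue end mark, without letting the strip come up on the way and without pressing hard. Then lift off and press the green button on the reset box fully down, and let go. Grasp, lift and shift nothing: leave the reset box and all the loose things on the bench where they are.

Things in the scene. Friction and masses are not known exactly. Their poses are not given: they have to be found in the camera images.
- trip_base: trip strip unit, fixed to the bench: aluminium foot 44 mm wide, 14 mm high, under a yellow sprung strip 30 mm wide with its plain top 36 mm above the table at rest. An arc of 160 mm radius, 92 degrees, marks 18 degrees (50 mm) apart. Origin on the table under mid-arc, z up; the arc's centre lies 160 mm along +x, so both ends bend toward +x: mark0's end at -y, mark4's at +y
- trip_strip (a joint): how far the whole yellow strip is pressed down, m: 0 at rest, 0.010 on its stop. It moves straight down as one piece wherever it is pressed, starting to give at about 1 N, about 5 N when fully down; beyond the stop it is rigid. It springs back up when released
- mark0: blue end mark (-y end of the arc): cross rib of the strip: round-topped, 28 mm long across the strip, about 15 mm wide along it, its crest 2 mm above the strip. Origin at the centre of the plain top surface of the strip there (2 mm under the crest), 36 mm above the table while the strip is up; x lies across the strip, y along it, z up
- mark1: black mark next to mark0: cross rib of the strip: round-topped, 28 mm long across the strip, about 15 mm wide along it, its crest 2 mm above the strip. Origin at the centre of the plain top surface of the strip there (2 mm under the crest), 36 mm above the table while the strip is up; x lies across the strip, y along it, z up
- mark2: middle black mark: cross rib of the strip: round-topped, 28 mm long across the strip, about 15 mm wide along it, its crest 2 mm above the strip. Origin at the centre of the plain top surface of the strip there (2 mm under the crest), 36 mm above the table while the strip is up; x lies across the strip, y along it, z up
- mark3: black mark next to mark4: cross rib of the strip: round-topped, 28 mm long across the strip, about 15 mm wide along it, its crest 2 mm above the strip. Origin at the centre of the plain top surface of the strip there (2 mm under the crest), 36 mm above the table while the strip is up; x lies across the strip, y along it, z up
- mark4: blue end mark (+y end of the arc): cross rib of the strip: round-topped, 28 mm long across the strip, about 15 mm wide along it, its crest 2 mm above the strip. Origin at the centre of the plain top surface of the strip there (2 mm under the crest), 36 mm above the table while the strip is up; x lies across the strip, y along it, z up
- reset_box: loose grey box 90 x 70 x 45 mm high, about 0.5 kg, with a green push button in a black housing on its top; stands on the left or on the right of the strip. Origin at the centre of its underside, z up
- reset (a joint): travel of the green reset button, m: 0 up, 0.006 fully down; fully down takes about 4 N, and it springs back
- reset_top (a point): centre of the top face of the green button (30 mm across), on the middle of the reset box, facing up
- wash_bottle: white wash bottle with a blue cap, 56 mm across and 115 mm tall, loose, on the other side of the strip from the reset box; leave alone. Origin at the centre of its underside
- sponge: yellow block 75 x 50 x 30 mm, loose, leave alone. Origin at the centre of its underside
- beaker: small glass beaker 64 mm across, 80 mm tall, loose, leave alone. Origin at the centre of its underside
- clamp_ring: red clamp ring 56 mm across, 14 mm high, loose, leave alone. Origin at the centre of its underside
- screwdriver: screwdriver lying on the bench, loose, leave alone. Its origin is at the underside of the tool, x along it
- stopper: orange stopper 40 mm across, 38 mm tall, loose, leave alone. Origin at the centre of its underside

How it is judged:
By the outcome, as a careful person would: the job done as asked, in the order asked, and still so for the second after the job is handed in, with the robot touching nothing.
It also fails if it takes over 48 s, if anything falls off the work surface, if the arm or the gripper's body presses on something with over 40 N, if the wrist force passes 120 N, or if a joint passes its speed limit or range.

### The arm

A 6-joint arm with a two-finger parallel gripper is mounted at the origin on the work surface. World frame = base frame: x ahead of the robot, y to its left, z up, the work surface at z = 0. Lengths are in m, angles in rad, forces in N, time in s.
With the tool pointing down it reaches from about 0.35 to 0.975 m from the base axis. Payload 4.9 kg.
Tool frame: the origin (TCP) lies at the very end of the fingers, on their centre line; the grasp point (between the pads) lies 19 mm behind it; z points along the fingers, y is the direction in which the jaws open and shut (so a half turn about z gives the same grasp; the last joint's range is limited). The gripper opens to 85 mm and grips with 20 to 120 N. Pads are 22 mm wide; open, the fingers measure 114 mm over their backs; the gripper's body (76 mm by 85 mm) begins 54 mm behind the grasp point. The pads swing forward as they close: fully open they stand 13 mm farther back than shut.
Start: joints at [1.09, 0.053, 1.613, -0, 1.476, -0.119], TCP at [0.221, 0.585, 0.196] pointing down, gripper open.
Joint ranges: [-3.01, 3.01], [-1.01, 2.22], [0.06, 2.58], [-1.02, 4.17], [0.09, 2.62], [-3.14, 3.14]. Speed limits (rad/s): [2.57, 2.57, 3.14, 3.14, 3.14, 3.14].

### API

Orientations are given as a unit quaternion [x, y, z, w].
In Python, from cell import manip gives the robot as it stands.
- The arm moves only by the tool step_arm, never from a script. Its argument "increments" is text: rows parted by semicolons, each of 5 numbers parted by spaces: the shift along the tool's x, y, z in m, then the turn about the tool's z in degrees, then the opening, from -1 (shut) to 1 (fully open), so that 0 is half open. A call has 1 to 12 rows; each row is the pose to reach, as a shift and turn from the pose commanded when the call began, along the tool's axes at that moment; what a row does not reach only later rows make up. A row lasts 1/8 s, in which the tool goes at most 62.5 mm and 10.7 degrees, less where a joint would pass 70% of its speed; a pose out of reach is approached as far as the arm can. A call with a gripper value outside its range is refused whole. The fingers move at their own pace and stop on an object; "squeeze" is the grip in N (left out, the last holds). Time passes only in rows, so rows that repeat a pose let the fingers close. It gives the time, the measured TCP pose, the force and the opening at its end, in the units of the state.
- manip.state(): the state, without advancing time (a new reading comes with each control period).
- manip.snapshot(name): name is "scene" or "top" or "wrist"; returns a dict with "pixels" (480x640x3 uint8, red, green, blue), "fovy" (degrees; the focal length in pixels is half the picture's height over the tangent of half this angle, whatever the lens; pixels are square), "cx", "cy" (the principal point, pixels), "k1" (the pictures are not rectified: a ray, as slopes to the right and down, at radius r is drawn at 1 + k1 r^2 times it, then the intrinsics apply), "position" and "orientation" of the camera in the world. Camera axes: x right, y down, z forward; pixel columns grow to the right and rows downward; lengths in m; the calibration is good to about 2 mm. A picture is of the moment at which its call begins. There is no depth.
- manip.close_job(): hands the job in, once; it reports no verdict.
The state is a dict: "time_s": time; "joint_positions": joint angles; "joint_velocities": joint speeds; "joint_efforts": joint torques, N m; "tcp_pos": TCP position; "eef_rot": TCP orientation; "ft_force": force on the tool from outside, world axes, zero at the start; "torque": the same for the moment, N m; "grip_width": finger opening in m.
Only numpy, scipy, OpenCV 4.12 (cv2) and the standard library are available. Lean on these libraries where they do the work, as an engineer would, in place of code of your own. Each camera call takes 0.05 s, during which the arm holds its last target. There are 200 camera calls.

## Working session

There is one attempt and no reset: what is moved stays moved. The work goes in short steps, Python scripts to look and compute and a tool call to move; the robot and the scene stay as the last step left them, time stands still between calls to the robot, and variables do not carry over. Pictures are saved under pics/ and viewed, on a budget of 10 in all, crops included, one or two more only if the job needs it, and the job is handed in when it is done.

Besides the shell and the picture viewer there is one more tool, called as name(argument=value, ...) on one line, values as JSON. step_arm: Moves the arm, as the interface text tells. Its arguments: {"type":"object","properties":{"increments":{"type":"string"},"squeeze":{"type":"number"}},"required":["increments"]}

```bash
mkdir -p pics; ls; cat > h.py <<'E'
import numpy as np, cv2
from cell import manip
from scipy.spatial.transform import Rotation as R
def snap(n,f):
    s=manip.snapshot(n); cv2.imwrite(f'pics/{f}.png',s['pixels'][:,:,::-1])
    np.save(f'pics/{f}.npy',s,allow_pickle=True); return s
def load(f): return np.load(f'pics/{f}.npy',allow_pickle=True).item()
def px2w(s,uv,z):
    uv=np.atleast_2d(np.array(uv,float)); f=240/np.tan(np.radians(s['fovy'])/2)
    K=np.array([[f,0,s['cx']],[0,f,s['cy']],[0,0,1]])
    p=cv2.undistortPoints(uv[:,None],K,np.array([s['k1'],0,0,0.]))[:,0]
    d=R.from_quat(s['orientation']).apply(np.c_[p,np.ones(len(p))]); o=np.array(s['position'])
    return o+d*((z-o[2])/d[:,2])[:,None]
E
python3 - <<'E'
from h import *
for n in('top','scene'):
    s=snap(n,n+'0'); print(n,{k:v for k,v in s.items() if k!='pixels'})
print(manip.state())
E
```

```text
pics
top {'fovy': 46.92221371241699, 'cx': 321.59921021687893, 'cy': 235.96183877061006, 'k1': 0.025640172131462885, 'position': array([0.51310042, 0.01128607, 1.04813061]), 'orientation': array([ 0.70893832, -0.70492421,  0.01601742, -0.01522349])}
scene {'fovy': 52.254374118456475, 'cx': 317.24021969020015, 'cy': 225.3545754555603, 'k1': -0.07430642045203702, 'position': array([ 0.86200313, -0.37079982,  0.72909047]), 'orientation': array([ 0.89129422,  0.32684128, -0.1022279 , -0.29718487])}
{'time_s': 0.1, 'joint_positions': array([ 1.09000330e+00,  5.33194439e-02,  1.61418943e+00,  1.59079831e-05,
        1.47601422e+00, -1.18967537e-01]), 'joint_velocities': array([ 1.64544290e-04,  9.68454561e-04, -2.38825839e-03, -3.43428912e-06,
       -2.67766220e-03,  3.11503160e-04]), 'joint_efforts': array([-1.31582756e-04, -3.94900453e+01, -3.71365678e+01, -1.08569589e-04,
        3.92136208e-03, -1.28294491e-05]), 'tcp_pos': array([0.22091259, 0.58396244, 0.19484875]), 'eef_rot': array([ 1.79928160e-01,  9.83679280e-01, -9.19804431e-04, -2.92695613e-04]), 'ft_force': array([-0.67075697,  0.93105256, -0.40143717]), 'torque': array([-0.03074304,  0.01777723,  0.02001791]), 'grip_width': 0.08499055709692144}
```

View pics/top0.png

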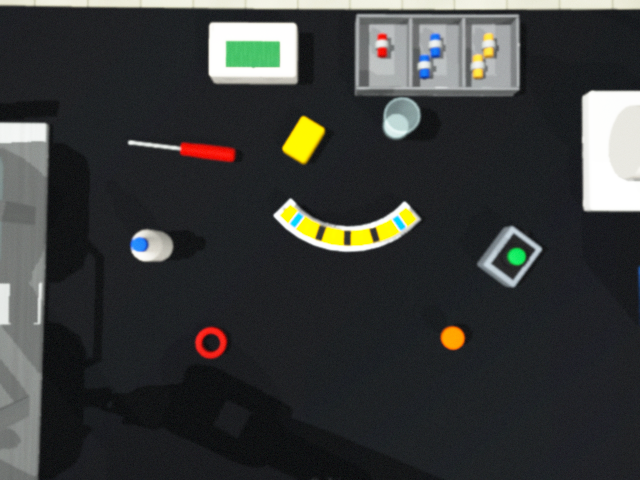

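View pics/scene0.png

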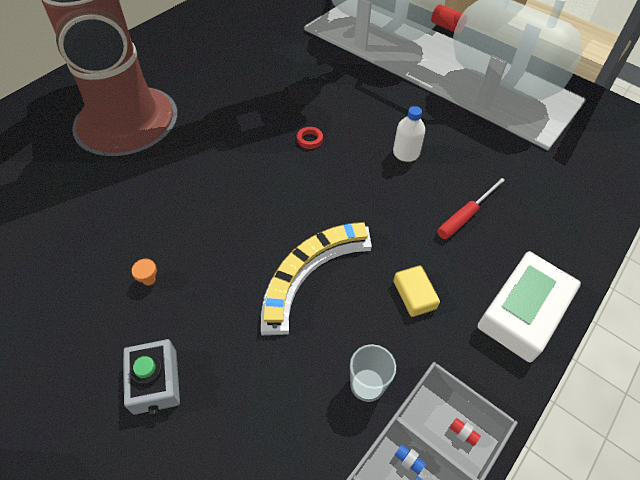

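Top view: the strip is centred near (348,235), with its blue marks at about (295,219) and (399,223). The reset box is on the right with the green button at (516,257), so I start at the left blue mark. The scene view agrees: button at (144,367), far blue mark at (350,230), near one at (275,302).

```bash
python3 - <<'E'
from h import *
from scipy.optimize import least_squares
def blobs(m,box,amin):
    x0,y0,x1,y1=box; k=np.zeros_like(m); k[y0:y1,x0:x1]=m[y0:y1,x0:x1]
    n,l,st,c=cv2.connectedComponentsWithStats(k.astype(np.uint8))
    return [(c[i].round(1),st[i,4]) for i in range(1,n) if st[i,4]>=amin]
for f,box,bb in(('top0',(270,190,425,260),(495,235,540,280)),('scene0',(255,215,380,340),(125,345,165,385))):
    s=load(f); h=cv2.cvtColor(s['pixels'],cv2.COLOR_RGB2HSV); H,S,V=[h[:,:,i].astype(int) for i in range(3)]
    bl=blobs((H>90)&(H<125)&(S>110)&(V>110),box,10)
    yel=((H>18)&(H<35)&(S>110)&(V>90)).astype(np.uint8)
    yb=blobs(yel>0,box,20)
    hull=cv2.morphologyEx((yel|((H>90)&(H<125)&(S>110)&(V>110)).astype(np.uint8)),cv2.MORPH_CLOSE,np.ones((13,13)))
    bk=blobs((hull>0)&(V<90),box,10)
    g=blobs((H>45)&(H<80)&(S>120)&(V>100),bb,30)
    for nm,L,z in(('blue',bl,.037),('black',bk,.037),('yel',yb,.036)):
        for c,a in L: print(f,nm,c,a,px2w(s,c,z)[0].round(4))
    for z in(.045,.055,.06,.065,.07): print(f,'green',g,px2w(s,g[0][0],z)[0].round(4))
E
```

```text
top0 blue [296.2 219.5] 85 [0.5877 0.057  0.037 ]
top0 blue [398.8 222.6] 85 [ 0.5831 -0.131   0.037 ]
top0 black [320.2 232.5] 58 [0.5641 0.0129 0.037 ]
top0 black [374.1 234.3] 56 [ 0.5614 -0.0858  0.037 ]
top0 black [347.  237.5] 60 [ 0.5553 -0.0362  0.037 ]
top0 yel [288.4 213.1] 160 [0.5995 0.0714 0.036 ]
top0 yel [407.1 216.4] 168 [ 0.5947 -0.1463  0.036 ]
top0 yel [308.9 227.7] 326 [0.5729 0.0336 0.036 ]
top0 yel [373.  233.9] 661 [ 0.5622 -0.0839  0.036 ]
top0 yel [333.2 236.1] 354 [ 0.5577 -0.011   0.036 ]
top0 green [(array([516.1, 256.2]), np.int32(277))] [ 0.5228 -0.3416  0.045 ]
top0 green [(array([516.1, 256.2]), np.int32(277))] [ 0.5227 -0.338   0.055 ]
top0 green [(array([516.1, 256.2]), np.int32(277))] [ 0.5227 -0.3363  0.06  ]
top0 green [(array([516.1, 256.2]), np.int32(277))] [ 0.5226 -0.3345  0.065 ]
top0 green [(array([516.1, 256.2]), np.int32(277))] [ 0.5226 -0.3328  0.07  ]
scene0 blue [348.9 230.2] 98 [0.5862 0.0564 0.037 ]
scene0 blue [274.2 302.1] 127 [ 0.5828 -0.1314  0.037 ]
scene0 black [322.5 239.1] 88 [0.5632 0.0117 0.037 ]
scene0 black [300.3 254.5] 96 [ 0.555 -0.037  0.037]
scene0 black [283.3 275.8] 103 [ 0.5613 -0.0865  0.037 ]
scene0 yel [310.7 255.3] 1783 [ 0.569  -0.0264  0.036 ]
scene0 yel [273.2 314.5] 287 [ 0.596  -0.1479  0.036 ]
scene0 green [(array([143.1, 366.8]), np.int32(316))] [ 0.5137 -0.3352  0.045 ]
scene0 green [(array([143.1, 366.8]), np.int32(316))] [ 0.5188 -0.3357  0.055 ]
scene0 green [(array([143.1, 366.8]), np.int32(316))] [ 0.5213 -0.336   0.06  ]
scene0 green [(array([143.1, 366.8]), np.int32(316))] [ 0.5239 -0.3363  0.065 ]
scene0 green [(array([143.1, 366.8]), np.int32(316))] [ 0.5264 -0.3365  0.07  ]
```

```bash
cat >> h.py <<'E'
C=np.array([.7151,-.0400]); BTN=np.array([.5226,-.336])
def yaw(st): x=R.from_quat(st['eef_rot']).apply([1,0,0]); return np.degrees(np.arctan2(x[1],x[0]))
def arc(t): return C+.1603*np.array([np.cos(np.radians(t)),np.sin(np.radians(t))])   # t: radial angle, deg
def rows(T):   # world targets x,y,z,yaw -> tool shift and turn from the measured pose
    st=manip.state(); r=R.from_quat(st['eef_rot'])
    for t in T:
        d=r.inv().apply(np.array(t[:3])-st['tcp_pos']); print(np.round(d,4),round((yaw(st)-t[3]+180)%360-180,1))
E
python3 -c "
from h import *
m=np.array([[.5870,.0567],[.5637,.0123],[.5552,-.0366],[.5614,-.0861],[.5830,-.1312]])-C
print(np.hypot(*m.T),np.degrees(np.arctan2(m[:,1],m[:,0]))%360)
rows([[*arc(143),.196,143],[*arc(143),.08,143]])"
```

```text
[0.16050078 0.16017881 0.15993614 0.16046464 0.16052367] [142.95161141 160.94291021 178.78188681 196.6958242  214.62065845]
[-0.5292 -0.3637 -0.0006] 16.3
[-0.5292 -0.3635  0.1154] 16.3
```

step_arm(increments="-0.529 -0.364 0 16.3 -1;-0.529 -0.364 0 16.3 -1;-0.529 -0.364 0 16.3 -1;-0.529 -0.364 0 16.3 -1;-0.529 -0.364 0 16.3 -1;-0.529 -0.364 0 16.3 -1;-0.529 -0.364 0 16.3 -1;-0.529 -0.364 0 16.3 -1;-0.529 -0.364 0 16.3 -1;-0.529 -0.364 0 16.3 -1;-0.529 -0.364 0 16.3 -1;-0.529 -0.364 0.03 16.3 -1", squeeze=30)

```text
time_s: 1.6
tcp_pos: [0.5895, 0.0557, 0.1682]
eef_rot: [0.319, 0.948, 0.001, 0.002]
ft_force: [-0.8, 0.2, 0.4]
grip_width: -0.0001
```

step_arm(increments="0 0 0.04 0 -1;0 0 0.07 0 -1;0 0 0.085 0 -1;0 0 0.085 0 -1;0 0 0.085 0 -1")

```text
time_s: 2.22
tcp_pos: [0.5882, 0.0571, 0.0827]
eef_rot: [0.317, 0.948, 0.0, 0.001]
ft_force: [0.0, 0.1, 0.9]
grip_width: -0.0
```

```bash
python3 - <<'E'
from h import *
snap('scene','scene1'); st=manip.state(); print(st['tcp_pos'],yaw(st),st['ft_force'],st['grip_width'],st['time_s'])
rows([[*arc(143),z,143] for z in(.045,.038,.032)])
i=load('scene1')['pixels'][100:400,150:550,::-1]; cv2.imwrite('pics/s1c.png',cv2.resize(i,None,fx=2,fy=2))
E
```

```text
[0.5884398  0.05699953 0.08299162] 142.98709638167773 [ 0.37413395 -0.20877751 -0.14390067] 0.0002175150256662121 2.275
[ 0.0009 -0.0013  0.038 ] -0.0
[ 0.0009 -0.0013  0.045 ] -0.0
[ 0.0009 -0.0013  0.051 ] -0.0
```

View pics/s1c.png

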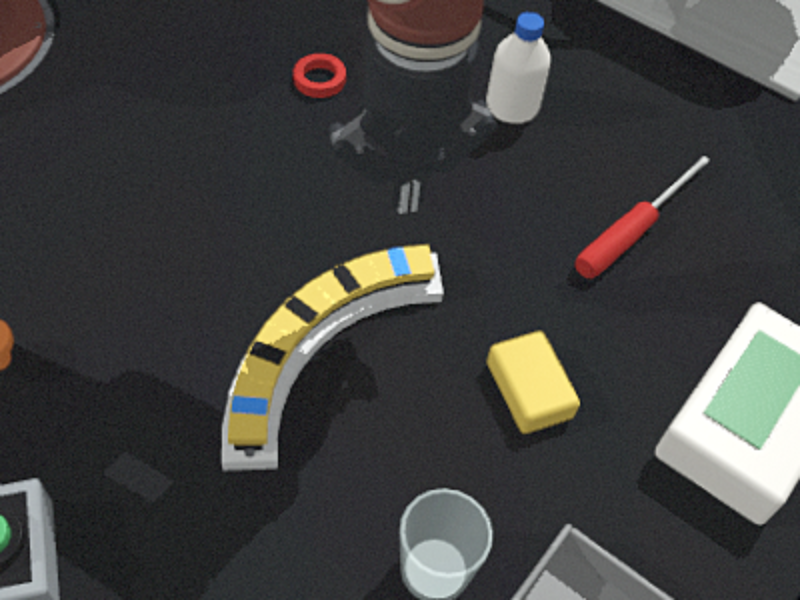

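The shut fingertips, at crop (408,212), hang straight above the far blue mark at (398,262). Nothing else has moved. Now I go down slowly.

step_arm(increments="0.001 -0.001 0.02 0 -1;0.001 -0.001 0.036 0 -1;0.001 -0.001 0.043 0 -1;0.001 -0.001 0.043 0 -1;0.001 -0.001 0.043 0 -1")

```text
time_s: 2.9
tcp_pos: [0.5862, 0.0566, 0.0384]
eef_rot: [0.318, 0.948, 0.0, 0.0]
ft_force: [0.7, -0.1, -0.4]
grip_width: -0.0001
```

step_arm(increments="0 0 0.002 0 -1;0 0 0.004 0 -1;0 0 0.006 0 -1;0 0 0.007 0 -1;0 0 0.007 0 -1;0 0 0.007 0 -1")

```text
time_s: 3.65
tcp_pos: [0.5858, 0.0567, 0.0311]
eef_rot: [0.318, 0.948, 0.0, 0.0]
ft_force: [0.1, 0.6, -0.5]
grip_width: 0.0001
```

```bash
python3 - <<'E'
from h import *
for k in range(3):
    st=manip.state(); print(st['tcp_pos'].round(4),yaw(st),st['ft_force'].round(2),st['time_s'])
    if k<2: snap('scene','scene2')
rows([[*arc(t),.0315,t] for t in np.linspace(143,214.7,13)])
E
```

```text
[0.5858 0.0567 0.0311] 142.97213114876575 [ 0.13  0.59 -0.47] 3.65
[0.5858 0.0566 0.0311] 142.97176127484184 [-0.24  0.47 -0.1 ] 3.7
[0.5858 0.0566 0.0311] 142.97200888235736 [-0.    0.04 -0.6 ] 3.75
[-0.0011  0.0006 -0.0004] -0.0
[-0.002  -0.0161 -0.0004] -6.0
[-0.0046 -0.0326 -0.0004] -12.0
[-0.0089 -0.0487 -0.0004] -18.0
[-0.0149 -0.0643 -0.0004] -23.9
[-0.0225 -0.0792 -0.0004] -29.9
[-0.0315 -0.0932 -0.0004] -35.9
[-0.042  -0.1062 -0.0004] -41.9
[-0.0538 -0.1181 -0.0004] -47.8
[-0.0668 -0.1286 -0.0004] -53.8
[-0.0807 -0.1378 -0.0004] -59.8
[-0.0956 -0.1454 -0.0004] -65.8
[-0.1112 -0.1515 -0.0004] -71.7
```

Force shows no contact at z = 0.031, which contradicts the expected 3 N. I'll look.

```bash
python3 - <<'E'
from h import *
a=load('scene2')['pixels'][180:340,240:420,::-1]; b=load('scene0')['pixels'][180:340,240:420,::-1]
cv2.imwrite('pics/c2.png',np.hstack([cv2.resize(i,(400,356),interpolation=2) for i in(b,a)]))
E
```

```text
(no output)
```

View pics/c2.png

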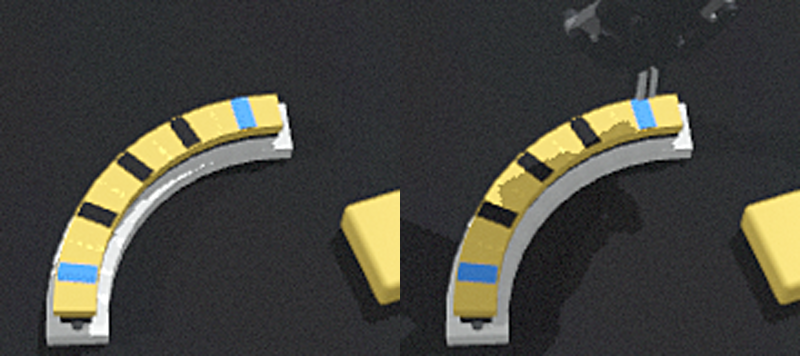

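The fingertips seem to end at crop (645,97), just at the outer edge of the strip and short of the blue mark's centre (643,114). I'll project the reported TCP and check with the wrist camera.

```bash
cat >> h.py <<'E'
def w2px(s,P):
    P=np.atleast_2d(P); f=240/np.tan(np.radians(s['fovy'])/2); r=R.from_quat(s['orientation']).inv()
    K=np.array([[f,0,s['cx']],[0,f,s['cy']],[0,0,1]])
    return cv2.projectPoints(P.astype(float),r.as_rotvec(),r.apply(-np.array(s['position'])),K,np.array([s['k1'],0,0,0.]))[0][:,0]
E
python3 - <<'E'
from h import *
s=load('scene2'); print(w2px(s,[[.5858,.0566,z] for z in(.031,.05,.06)]),px2w(s,[350.5,224],.031),px2w(s,[350.5,224],.05))
s=load('scene1'); print(w2px(s,[[.5884,.0570,z] for z in(.083,.1,.11)]))
w=snap('wrist','w2'); print(w['position'],w2px(w,[[.5858,.0566,.031],[.5858,.0566,.05]]))
E
```

```text
[[348.54165209 232.0152788 ]
 [349.23733107 225.58738162]
 [349.61328621 222.11044903]] [[0.5776216  0.07281524 0.031     ]] [[0.58536164 0.06074132 0.05      ]]
[[351.87764643 214.50938999]
 [352.58565987 208.17153859]
 [353.01296118 204.34284055]]
[0.53369945 0.09578556 0.20843012] [[322.95969556 270.2573178 ]
 [322.982181   285.64161715]]
```

View pics/w2.png

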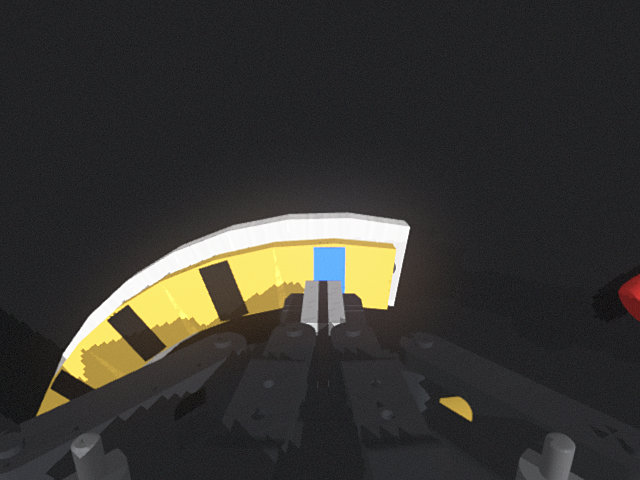

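Both views put the real fingertips about 15–20 mm above the reported TCP (scene about z = 0.054, wrist about 0.046). That explains the missing contact, so I'll go down in small steps watching the force.

step_arm(increments="-0.001 0.001 0.002 0 -1;-0.001 0.001 0.004 0 -1;-0.001 0.001 0.004 0 -1;-0.001 0.001 0.004 0 -1")

```text
time_s: 4.3
tcp_pos: [0.5871, 0.0569, 0.0269]
eef_rot: [0.318, 0.948, -0.0, -0.0]
ft_force: [-1.2, 0.0, 0.1]
grip_width: -0.0001
```

step_arm(increments="0 0 0.002 0 -1;0 0 0.002 0 -1")

```text
time_s: 4.55
tcp_pos: [0.5869, 0.0569, 0.0248]
eef_rot: [0.318, 0.948, -0.0, -0.0]
ft_force: [0.3, -0.2, -0.3]
grip_width: -0.0003
```

step_arm(increments="0 0 0.002 0 -1;0 0 0.002 0 -1")

```text
time_s: 4.8
tcp_pos: [0.5869, 0.0568, 0.0227]
eef_rot: [0.318, 0.948, -0.0, -0.0]
ft_force: [0.1, -0.8, 0.1]
grip_width: 0.0
```

```bash
python3 - <<'E'
from h import *
F=[]
for k in range(4):
    st=manip.state(); F.append(st['ft_force']); snap('scene','scene3')
print(st['tcp_pos'].round(4),yaw(st),np.mean(F,0).round(2),st['time_s'])
w=snap('wrist','w3'); h=cv2.cvtColor(w['pixels'],cv2.COLOR_RGB2HSV)
m=((h[:,:,0]>90)&(h[:,:,0]<125)&(h[:,:,1]>110)&(h[:,:,2]>80)); m[:,:290]=0; m[:,370:]=0
y,x=np.nonzero(m); print(x.min(),x.max(),y.min(),y.max()); print(px2w(w,[[np.median(x[y<y.min()+10]),y.min()]],.037), w2px(w,[st['tcp_pos']+[0,0,k] for k in(0,.01,.02)]))
a=load('scene3')['pixels'][180:280,290:390,::-1]; b=w['pixels'][200:360,240:400,::-1]
cv2.imwrite('pics/c3.png',np.hstack([cv2.resize(i,(400,400),interpolation=2) for i in(a,b)]))
E
```

```text
[0.5871 0.0568 0.023 ] 142.96834247214503 [-0.29  0.03 -0.14] 4.95
311 343 251 292
[[0.57707367 0.06657653 0.037     ]] [[322.96974472 270.22067963]
 [322.98050703 277.92619183]
 [322.99247961 286.50675877]]
```

View pics/c3.png

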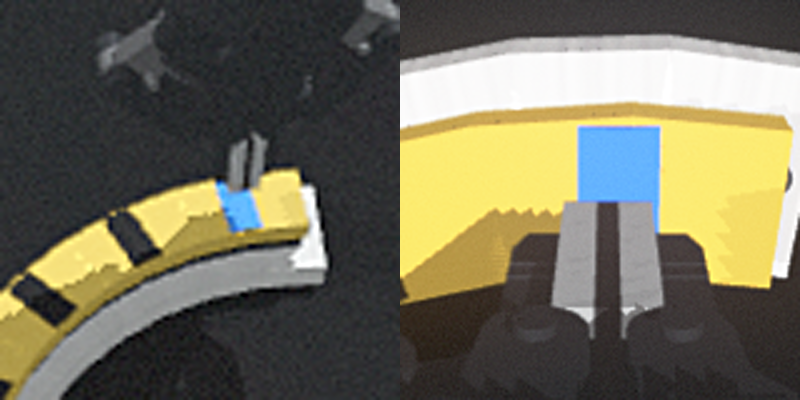

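Scene crop: the fingertips, at (245,188), are still above the mark with no contact force. The wrist crop shows them centred on the blue mark to within about 2 mm. I keep lowering in 2 mm steps.

step_arm(increments="0 0 0.002 0 -1;0 0 0.002 0 -1")

```text
time_s: 5.3
tcp_pos: [0.5869, 0.0568, 0.0208]
eef_rot: [0.318, 0.948, -0.0, -0.0]
ft_force: [0.3, -0.5, 0.3]
grip_width: -0.0
```

step_arm(increments="0 0 0.002 0 -1;0 0 0.002 0 -1")

```text
time_s: 5.55
tcp_pos: [0.5869, 0.0569, 0.0187]
eef_rot: [0.318, 0.948, -0.0, -0.0]
ft_force: [-0.7, -0.7, 0.4]
grip_width: 0.0001
```

```bash
cat >> h.py <<'E'
def look(n):
    F=[]
    for k in range(4):
        st=manip.state(); F.append(st['ft_force']); s=snap('scene',n)
    print(st['tcp_pos'].round(4),yaw(st),np.mean(F,0).round(2),st['time_s'])
    h=cv2.cvtColor(s['pixels'],cv2.COLOR_RGB2HSV); h0=h.astype(int)
    m=(h0[:,:,0]>90)&(h0[:,:,0]<125)&(h0[:,:,1]>110)&(h0[:,:,2]>80)
    k=np.zeros_like(m); k[290:320,255:295]=m[290:320,255:295]
    print('mark0 px',np.argwhere(k).mean(0)[::-1],k.sum())
E
python3 -c "
from h import *
look('scene4')
st=manip.state()['tcp_pos']; out=np.array([np.cos(np.radians(143)),np.sin(np.radians(143)),0])
for w in(0,.005,.011):
  print(w,[px.round(1).tolist() for px in w2px(load('scene3'),[np.array([.5871,.0568,.023+k])-out*w for k in(0,.01,.02)])],[px.round(1).tolist() for px in w2px(load('w3'),[np.array([.5871,.0568,.023+k])+out*w for k in(0,.01,.02)])])
"
```

```text
[0.5871 0.0569 0.019 ] 142.97405605533586 [ 0.28 -0.49 -0.33] 5.7
mark0 px [274.2734375 302.140625 ] 128
0 [[348.9, 235.0], [349.3, 231.7], [349.6, 228.3]] [[322.9, 270.2], [322.9, 277.9], [322.9, 286.5]]
0.005 [[349.6, 237.2], [350.0, 233.9], [350.4, 230.6]] [[322.9, 260.2], [322.9, 267.4], [322.9, 275.4]]
0.011 [[350.5, 239.9], [350.9, 236.7], [351.3, 233.3]] [[322.9, 247.9], [322.9, 254.5], [322.9, 261.9]]
```

step_arm(increments="0 0 0.002 0 -1;0 0 0.002 0 -1")

```text
time_s: 6.0
tcp_pos: [0.5869, 0.0569, 0.0167]
eef_rot: [0.318, 0.948, -0.0, -0.0]
ft_force: [0.1, -0.3, 0.7]
grip_width: -0.0002
```

step_arm(increments="0 0 0.002 0 -1;0 0 0.002 0 -1")

```text
time_s: 6.25
tcp_pos: [0.5869, 0.0568, 0.0147]
eef_rot: [0.318, 0.948, -0.0, -0.0]
ft_force: [0.8, -0.1, -0.2]
grip_width: 0.0001
```

```bash
python3 -c "
from h import *
look('scene5')"
```

```text
[0.5871 0.0568 0.015 ] 142.96963834770511 [ 0.03 -0.18 -0.08] 6.4
mark0 px [274.2734375 302.140625 ] 128
```

step_arm(increments="0 0 0.002 0 -1;0 0 0.002 0 -1")

```text
time_s: 6.7
tcp_pos: [0.5869, 0.0569, 0.0128]
eef_rot: [0.318, 0.948, -0.0, -0.0]
ft_force: [-0.6, -0.6, -0.3]
grip_width: 0.0004
```

step_arm(increments="0 0 0.0015 0 -1;0 0 0.0015 0 -1")

```text
time_s: 6.95
tcp_pos: [0.587, 0.0568, 0.0113]
eef_rot: [0.318, 0.948, -0.0, -0.0]
ft_force: [0.4, 0.8, 0.6]
grip_width: 0.0
```

```bash
python3 -c "
from h import *
look('scene6'); w=snap('wrist','w6')
a=load('scene6')['pixels'][180:280,290:390,::-1]; b=w['pixels'][200:360,240:400,::-1]
cv2.imwrite('pics/c6.png',np.hstack([cv2.resize(i,(400,400),interpolation=2) for i in(a,b)]))"
```

```text
[0.5871 0.0568 0.0115] 142.9709271098897 [0.05 0.25 0.23] 7.1
mark0 px [274.2734375 302.140625 ] 128
```

View pics/c6.png

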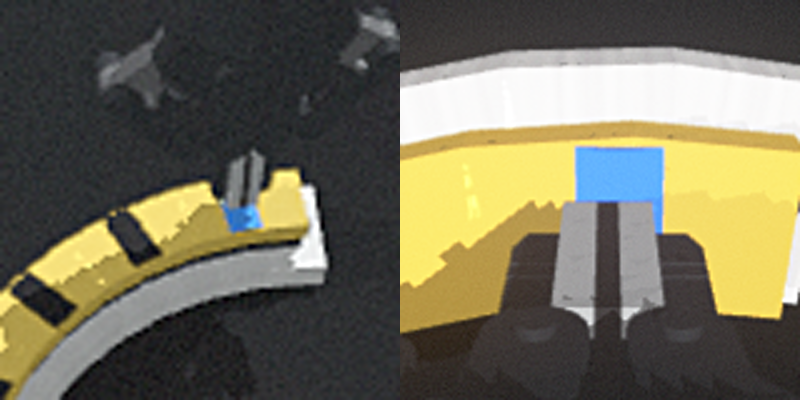

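Scene crop: the tips, at (240,205), still float over the mark. Solving both views with 22 mm wide pads puts the tips about 40 mm above the reported TCP, which leaves about 13 mm to contact. Force and strip agree: nothing is touched yet.

step_arm(increments="0 0 0.002 0 -1;0 0 0.004 0 -1;0 0 0.004 0 -1")

```text
time_s: 7.58
tcp_pos: [0.5868, 0.0568, 0.0071]
eef_rot: [0.318, 0.948, -0.0, -0.0]
ft_force: [0.6, 0.1, 0.9]
grip_width: -0.0001
```

step_arm(increments="0 0 0.002 0 -1;0 0 0.004 0 -1;0 0 0.004 0 -1")

```text
time_s: 7.95
tcp_pos: [0.5869, 0.0568, 0.0032]
eef_rot: [0.318, 0.948, -0.0, -0.0]
ft_force: [-0.2, 0.1, 0.1]
grip_width: 0.0
```

step_arm(increments="0 0 0.002 0 -1;0 0 0.002 0 -1")

```text
time_s: 8.2
tcp_pos: [0.5873, 0.0569, 0.0017]
eef_rot: [0.318, 0.948, 0.0, 0.0]
ft_force: [-0.1, -0.5, 1.3]
grip_width: 0.0001
```

```bash
python3 -c "
from h import *
look('scene7')"
```

```text
[0.5873 0.0569 0.0017] 142.97210780144857 [-0.06  0.21  1.67] 8.35
mark0 px [274.4453125 302.4609375] 128
```

Contact: Fz is about 1.7 N and the strip has sunk by about 1 mm, so the crest is at TCP z ≈ 0.003. I press on to about 5 mm on the rib, which is about 3 mm on the plain strip.

step_arm(increments="0 0 0.002 0 -1;0 0 0.004 0 -1;0 0 0.005 0 -1;0 0 0.005 0 -1")

```text
time_s: 8.9
tcp_pos: [0.5873, 0.0569, -0.0033]
eef_rot: [0.318, 0.948, 0.0, 0.0]
ft_force: [-0.2, 1.1, 3.4]
grip_width: -0.0002
```

```bash
python3 -c "
from h import *
look('scene8'); z=manip.state()['tcp_pos'][2]
rows([[*arc(t),z,t] for t in np.linspace(143,143+36,13)])"
```

```text
[ 0.5873  0.0569 -0.0033] 142.96903754628124 [-0.8   0.03  3.58] 9.05
mark0 px [274.54263566 303.89147287] 129
[-0.     -0.0005 -0.    ] -0.0
[-0.0002 -0.0088 -0.    ] -3.0
[-0.0009 -0.0172 -0.    ] -6.0
[-0.002  -0.0255 -0.    ] -9.0
[-0.0035 -0.0338 -0.    ] -12.0
[-0.0055 -0.0419 -0.    ] -15.0
[-0.0079 -0.05   -0.    ] -18.0
[-0.0107 -0.0579 -0.    ] -21.0
[-0.0139 -0.0657 -0.    ] -24.0
[-0.0175 -0.0732 -0.    ] -27.0
[-0.0215 -0.0806 -0.    ] -30.0
[-0.0259 -0.0878 -0.    ] -33.0
[-0.0307 -0.0947 -0.    ] -36.0
```

step_arm(increments="-0.0001 -0.0056 0 -2 -1;-0.0004 -0.0112 0 -4 -1;-0.0009 -0.0168 0 -6 -1;-0.0016 -0.0223 0 -8 -1;-0.0024 -0.0278 0 -10 -1;-0.0035 -0.0333 0 -12 -1;-0.0048 -0.0388 0 -14 -1;-0.0062 -0.0442 0 -16 -1;-0.0078 -0.0495 0 -18 -1;-0.0097 -0.0548 0 -20 -1;-0.0117 -0.06 0 -22 -1;-0.0139 -0.0652 0 -24 -1")

```text
time_s: 10.6
tcp_pos: [0.5592, -0.0033, -0.0034]
eef_rot: [0.113, 0.994, 0.0, 0.0]
ft_force: [-0.4, 2.1, 3.4]
grip_width: -0.0001
```

```bash
python3 -c "
from h import *
look('scene9'); p=manip.state()['tcp_pos']; d=p[:2]-C; print(np.hypot(*d),np.degrees(np.arctan2(d[1],d[0]))%360)
rows([[*arc(t),-.0032,t] for t in np.linspace(167,191,13)])"
```

```text
[ 0.5591 -0.0039 -0.0034] 166.927028242874 [-0.01 -0.02  2.51] 10.75
mark0 px [274.5        303.38095238] 126
0.16017590959154948 166.96860274334847
[ 0.0001 -0.0001 -0.0003] -0.1
[ 0.     -0.0057 -0.0003] -2.1
[-0.0003 -0.0113 -0.0002] -4.1
[-0.0008 -0.0168 -0.0002] -6.1
[-0.0015 -0.0224 -0.0002] -8.1
[-0.0023 -0.0279 -0.0002] -10.1
[-0.0034 -0.0334 -0.0002] -12.1
[-0.0047 -0.0389 -0.0002] -14.1
[-0.0061 -0.0443 -0.0002] -16.1
[-0.0078 -0.0496 -0.0002] -18.1
[-0.0096 -0.0549 -0.0002] -20.1
[-0.0116 -0.0601 -0.0002] -22.1
[-0.0138 -0.0653 -0.0002] -24.1
```

Tracking is good: Fz is 2.5 N on the plain strip and the strip is still down. Same segment again, then the remainder.

step_arm(increments="-0.0001 -0.0056 0 -2 -1;-0.0004 -0.0112 0 -4 -1;-0.0009 -0.0168 0 -6 -1;-0.0016 -0.0223 0 -8 -1;-0.0024 -0.0278 0 -10 -1;-0.0035 -0.0333 0 -12 -1;-0.0048 -0.0388 0 -14 -1;-0.0062 -0.0442 0 -16 -1;-0.0078 -0.0495 0 -18 -1;-0.0097 -0.0548 0 -20 -1;-0.0117 -0.06 0 -22 -1;-0.0139 -0.0652 0 -24 -1")

```text
time_s: 12.3
tcp_pos: [0.5575, -0.0696, -0.0038]
eef_rot: [-0.096, 0.995, 0.001, -0.0]
ft_force: [-0.5, 2.3, 2.1]
grip_width: -0.0
```

```bash
python3 -c "
from h import *
look('scene10'); p=manip.state()['tcp_pos']; d=p[:2]-C; print(np.hypot(*d),np.degrees(np.arctan2(d[1],d[0]))%360)
rows([[*arc(t),-.0032,t] for t in (191,203,214.7)])"
```

```text
[ 0.5577 -0.0702 -0.0037] -169.07749619181263 [-0.47  0.72  2.57] 12.45
mark0 px [274.46031746 303.43650794] 126
0.1603146920474984 190.8709758570813
[-0.     -0.0004 -0.0004] -0.1
[-0.0036 -0.0337 -0.0004] -12.1
[-0.0136 -0.0648 -0.0004] -23.8
```

step_arm(increments="-0.0001 -0.0056 0 -2 -1;-0.0004 -0.0112 0 -4 -1;-0.0009 -0.0168 0 -6 -1;-0.0016 -0.0223 0 -8 -1;-0.0024 -0.0278 0 -10 -1;-0.0035 -0.0333 0 -12 -1;-0.0048 -0.0388 0 -14 -1;-0.0062 -0.0442 0 -16 -1;-0.0078 -0.0495 0 -18 -1;-0.0097 -0.0548 0 -20 -1;-0.0117 -0.06 0 -22 -1;-0.0139 -0.0652 0 -24 -1")

```text
time_s: 14.0
tcp_pos: [0.5832, -0.1307, -0.0038]
eef_rot: [-0.301, 0.954, 0.001, -0.001]
ft_force: [-2.2, 1.9, 3.6]
grip_width: -0.0
```

```bash
python3 -c "
from h import *
look('scene11'); p=manip.state()['tcp_pos']; d=p[:2]-C; print(np.hypot(*d),np.degrees(np.arctan2(d[1],d[0]))%360)
w=snap('wrist','w11'); a=load('scene11')['pixels'][220:340,220:340,::-1]; b=w['pixels'][200:360,240:400,::-1]
cv2.imwrite('pics/c11.png',np.hstack([cv2.resize(i,(400,400),interpolation=2) for i in(a,b)]))
rows([[*p[:2],.1,-145],[*BTN,.1,-145]])"
```

```text
[ 0.5837 -0.1314 -0.0036] -145.0780883995747 [-1.37  1.37  3.4 ] 14.15
mark0 px [281.5        304.63636364] 22
0.16005618340028344 214.81430439573646
[ 0.      0.     -0.1035] -0.1
[ 0.1673 -0.1327 -0.1035] -0.1
```

View pics/c11.png

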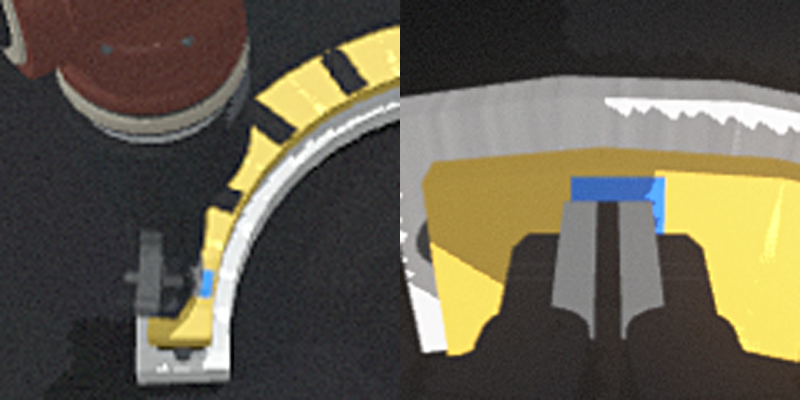

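On the end blue mark: the wrist crop shows the tips at about (607,203) on the blue, and Fz is 3.4 N. Next I lift off and move above the button.

step_arm(increments="0 0 -0.02 0 -1;0 0 -0.06 0 -1;0 0 -0.1 0 -1;0.05 -0.04 -0.1 0 -1;0.1 -0.08 -0.1 0 -1;0.14 -0.11 -0.1 0 -1;0.167 -0.133 -0.1 0 -1;0.167 -0.133 -0.1 0 -1;0.167 -0.133 -0.08 0 -1;0.167 -0.133 -0.06 0 -1;0.167 -0.133 -0.06 0 -1;0.167 -0.133 -0.06 0 -1")

```text
time_s: 15.75
tcp_pos: [0.5233, -0.3355, 0.056]
eef_rot: [-0.301, 0.954, 0.0, -0.0]
ft_force: [1.0, 0.1, 0.3]
grip_width: 0.0002
```

```bash
python3 -c "
from h import *
look('scene12'); w=snap('wrist','w12'); rows([[*BTN,z,-145] for z in(.03,.022)])
a=load('scene12')['pixels'][300:440,80:220,::-1]; b=w['pixels'][150:400,200:450,::-1]
cv2.imwrite('pics/c12.png',np.hstack([cv2.resize(i,(400,400),interpolation=2) for i in(a,b)]))
print(w2px(w,[[*BTN,.062]]), w2px(w,[manip.state()['tcp_pos']+[0,0,.035]]))"
```

```text
[ 0.5239 -0.3365  0.0574] -145.00901302594895 [0.57 0.34 0.42] 15.9
mark0 px [274.20472441 302.14173228] 127
[0.0006 0.0012 0.0273] -0.0
[0.0006 0.0012 0.0353] -0.0
[[326.67121215 273.54960935]] [[324.50547012 302.66010997]]
```

View pics/c12.png

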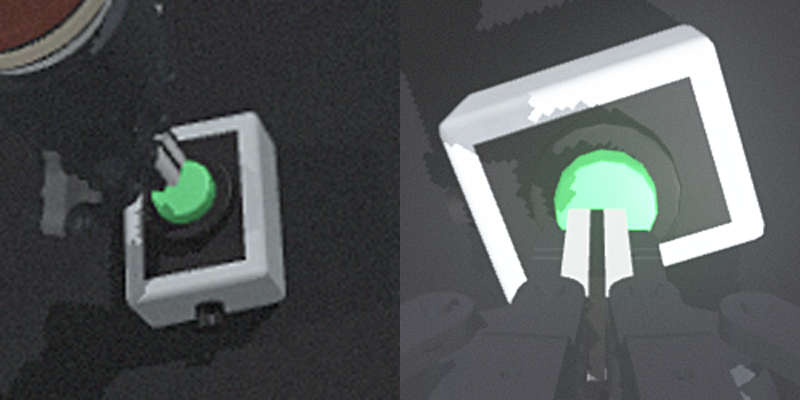

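The fingertips hang over the green button (wrist crop: tips (597,210), button centred at about (607,205)). The strip is back up. Descending.

step_arm(increments="0.0006 0.0015 0.01 0 -1;0.0006 0.0015 0.02 0 -1;0.0006 0.0015 0.026 0 -1;0.0006 0.0015 0.026 0 -1;0.0006 0.0015 0.026 0 -1")

```text
time_s: 16.62
tcp_pos: [0.522, -0.3355, 0.0307]
eef_rot: [-0.3, 0.954, -0.0, 0.0]
ft_force: [-0.5, 1.1, 0.7]
grip_width: -0.0003
```

step_arm(increments="0 0 0.002 0 -1;0 0 0.003 0 -1;0 0 0.003 0 -1")

```text
time_s: 17.0
tcp_pos: [0.5222, -0.3357, 0.0279]
eef_rot: [-0.3, 0.954, -0.0, 0.0]
ft_force: [0.0, 0.3, 2.6]
grip_width: -0.0002
```

step_arm(increments="0 0 0.002 0 -1;0 0 0.003 0 -1;0 0 0.003 0 -1")

```text
time_s: 17.38
tcp_pos: [0.5223, -0.3357, 0.0257]
eef_rot: [-0.3, 0.954, -0.0, 0.0]
ft_force: [-2.9, 1.8, 8.2]
grip_width: -0.0002
```

step_arm(increments="0 0 0.002 0 -1;0 0 0.002 0 -1")

```text
time_s: 17.62
tcp_pos: [0.5223, -0.3358, 0.0255]
eef_rot: [-0.301, 0.954, -0.0, -0.0]
ft_force: [-6.7, 3.7, 16.6]
grip_width: -0.0002
```

Stopped rigidly: 8 N rose to 16.6 N within 0.2 mm, well past the 4 N needed. Releasing.

step_arm(increments="0 0 -0.005 0 -1;0 0 -0.02 0 -1;0 0 -0.06 0 -1;0 0 -0.1 0 -1;0 0 -0.13 0 -1;0 0 -0.13 0 -1;0 0 -0.13 0 -1;0 0 -0.13 0 -1")

```text
time_s: 18.62
tcp_pos: [0.5208, -0.3345, 0.1501]
eef_rot: [-0.3, 0.954, 0.002, -0.001]
ft_force: [0.2, 0.4, -0.2]
grip_width: -0.0001
```

```bash
python3 -c "
from h import *
look('scene13'); t=snap('top','top1')
a=load('scene0')['pixels'].astype(int); b=load('scene13')['pixels'].astype(int)
def cen(im,box,f):
  x0,y0,x1,y1=box; c=im[y0:y1,x0:x1]; m=f(c[...,0],c[...,1],c[...,2]); return np.argwhere(m).mean(0)[::-1].round(2)+[x0,y0],m.sum()
g=lambda r,gg,b:(gg>r+40)&(gg>b+30)
e=lambda r,gg,b:(r>110)&(abs(r-b)<40)
for im in(a,b): print(cen(im,(110,330,190,420),g),cen(im,(110,330,190,420),e),cen(im,(120,250,170,290),lambda r,gg,b:r>b+60))
cv2.imwrite('pics/c13.png',np.hstack([cv2.resize(x.astype(np.uint8)[:,:,::-1],(400,300)) for x in(a,b)]))"
```

```text
[ 0.5213 -0.3349  0.151 ] -145.03019285262033 [-0.06  0.03  0.23] 18.775
mark0 px [274.20472441 302.14173228] 127
(array([143.56, 366.51]), np.int64(383)) (array([153.25, 373.71]), np.int64(1511)) (array([144.28, 270.87]), np.int64(520))
(array([143.57, 366.48]), np.int64(384)) (array([152.78, 373.14]), np.int64(1529)) (array([144.25, 270.85]), np.int64(522))
```

View pics/c13.png

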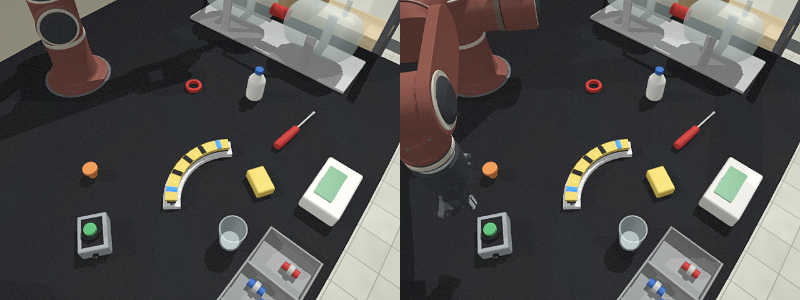

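Before and after match: the box's button moved by less than 0.1 px, the loose things are in place, and the strip and button are both up. Handing in.

```bash
python3 -c "
from h import *
print(manip.close_job())"
```

```text
the job is handed in; nothing more can be done
None
```

The job is done and handed in at about 19 s of the 48 s allowed; no verdict was reported.

- **Strip:** With the gripper shut, I pressed the blue end mark farther from the reset box. I then slid along the arc over the three black marks to the other blue mark. The upward force was 3.6 N on the first mark, 2.5 N at the two stops on the plain strip between marks, and 3.4 N on the last mark. The strip stayed down at every check; between checks I had no readings. The path followed the arc to within about 0.3 mm of the radius I had measured.
- **Button:** I lifted off, and the strip came back up. I then pressed the green button until it stopped rigidly. The force reached 16.6 N, more than the 4 N needed, with up to 7.6 N sideways. Then I released it and lifted clear.
- **Last checks:** The button's and stopper's image positions moved by less than 0.1 px. By eye, the other loose things had not moved. The strip and button are up, and nothing is touching the robot.

**Disagreement:** The reported TCP height did not match the real fingertips, which touched about 35 mm above it. My first press at the nominal height therefore met only air. I found contact by going down in small steps, using the force reading and the pictures. The wrist camera also showed a sideways offset of about 2 mm, which is within the calibration.

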